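Gauge the sample bore, then stack the slats crosswise

ROBOT

A 6-joint arm with a two-finger parallel gripper is mounted at the origin on the work surface. World frame = base frame: x ahead of the robot, y to its left, z up, the work surface at z = 0. Lengths are in m, angles in rad, forces in N, time in s.
With the tool pointing down it reaches from about 0.35 to 0.975 m from the base axis. Payload 7.1 kg.
Tool frame: the origin (TCP) lies at the centre of the arm's flange, where the gripper is bolted on; the fingertips stand 182 mm ahead of it and the grasp point (between the pads) lies 163 mm ahead of it (manip.hold_point_z is the distance from the TCP to the grasp point, in m); z points along the fingers, y is the line along which they close (so a half turn about z gives the same grasp; the last joint's range is limited). The gripper opens to 88 mm and grips with 3 to 60 N. Pads are 20 mm wide; open, the fingers measure 115 mm over their backs; the gripper's body (75 mm by 178 mm) begins 61 mm behind the grasp point.
Start: joints at [-1.353, 0.423, 1.63, -0, 1.089, -0.019], TCP at [0.147, -0.608, 0.405] pointing down, gripper open.
Joint ranges: [-3, 3], [-0.9, 2.11], [0.09, 2.58], [-1.31, 4.45], [0.11, 2.69], [-2.54, 2.54]. Speed limits (rad/s): [2.39, 2.39, 3.01, 3.14, 3.14, 3.14].

INTERFACE

Orientations are given as a unit quaternion [w, x, y, z].
In Python, from bench import manip gives the robot as it stands.
- The arm moves only by the tool arm_command, never from a script. Its arguments are lists of equal length, an entry for each row: "jaw": the opening, from 0 (shut) to 1 (fully open); "translation": the shift along the world's x, y, z in mm, a list of three; "yaw": the turn about the world's z in degrees. A call has 1 to 20 rows; each row shifts and turns the commanded pose from where the row before left it; what a row does not reach is not made up. A row lasts 1/8 s, in which the tool goes at most 62.5 mm and 10.7 degrees, less where a joint would pass 70% of its speed; a pose out of reach is approached as far as the arm can. A call with a gripper value outside its range is refused whole. The fingers move at their own pace and stop on an object; "force" is the grip in N (left out, the last holds). Time passes only in rows, so rows that do not move let the fingers close. It gives the time, the measured TCP pose, the force, the opening and the grip force at its end, in the units of the state.
- manip.state(): the state, without advancing time (a new reading comes with each control period).
- manip.snapshot(name): name is "side" or "top"; returns the picture (480x640x3 uint8, blue, green, red); there is no depth.
- manip.camera_params(name): a dict with "intrinsics" (3x3 intrinsics, pixels), "eye" and "orientation" of the camera in the world. Camera axes: x right, y up, looking along -z (the intrinsics and any distortion apply to the point x, -y, -z); pixel columns grow to the right and rows downward; lengths in m; the calibration is good to about 2 mm. A picture is of the moment at which its call begins. camera_params takes no time and is no camera call.
- manip.hand_in(): hands the job in; it is judged then, once.
The state is a dict: "time_s": time; "joints": joint angles; "joint_velocities": joint speeds; "tau": joint torques, N m; "tcp_pos": TCP position; "ee_rot": TCP orientation; "contact_force": force on the tool from outside, world axes, zero at the start; "torque": the same for the moment, N m; "grip_width": opening from 0.0 (shut) to 1.0 (fully open); "gripper_force": force on a finger pad.
Only numpy, scipy, OpenCV 4.12 (cv2) and the standard library are available. Lean on these libraries where they do the work, as an engineer would, in place of code of your own. Each camera call takes 0.05 s, during which the arm holds its last target. There are 200 camera calls.

TASK

Pass this batch of guitar-neck slats and put it by to season. First check its bored sample: push the slim go end of the plug gauge into the sample block's bore until the handle's shoulder meets the wood, take it out, then press the short fat no-go end squarely and centrally against the bore's mouth with a light push for a moment to confirm that it will not enter. Then lay the gauge back flat in the middle of its cork pad and stack every slat on the base crosswise, two to a layer and turned a quarter each layer (the first layer across the bearers, an odd slat alone on top at either side), each flush with the base's edges; leave everything else where it stands.

Things in the scene. Friction and masses are not known exactly. Their poses are not given: they have to be found in the camera images.
- gauge: Double-ended steel plug gauge, 144 mm, 0.3 kg, lying level. Origin: centre of its square ribbed handle (64 x 30 x 30 mm, flat sides), about its balance point. Own x runs to the GO end: slim cylinder, 22 mm dia, 56 mm long, 4 mm lead-in taper, to x = +88 mm. NO-GO end: short fat cylinder, 28 mm dia, 24 mm long, square-edged, to x = -56 mm. On the pad the origin is 15 mm above the cork
- go_shoulder (a point): centre of the handle's face where the go end starts (gauge x = +32 mm); it meets the wood when the go end is fully home
- nogo_tip (a point): centre of the end face of the gauge's no-go end (gauge x = -56 mm)
- sample: Fixed upright wooden sample block, 90 mm wide (x), 44 thick (y), top at 110 mm, between two cheeks (to x = +-68 mm, top 85 mm) on a 150 x 90 x 10 mm foot board. Origin on the bench under its centre. A level through bore, 24 mm dia with a thin dark steel rim, runs along its own y at height 70 mm; it may be gauged from either side. Rigid
- mouth_a (a point): centre of the bore's mouth on the block's +y face (22 mm from the middle; the face turned away from the robot, towards the far side of the bench)
- mouth_b (a point): centre of the bore's mouth on the block's -y face
- pad: cork pad fixed to the bench, 120 mm (its x) x 200 mm (its y) x 5 mm thick, the gauge's place; origin at the centre of its underside
- base: Fixed stacking base: plywood square 140 x 140 x 12 mm with two dark wooden bearers on it (30 wide x 140 long x 18 mm high) along its own y axis, flush with its x edges (centres at x = +-55 mm); bearer tops at 30 mm. Origin on the bench under its centre
- slat1: loose planed pale-wood slat, 140 x 30 x 18 mm, about 60 g, lying flat; origin at its centre, x along its length, z through its 18 mm thickness. All slats are alike; some may be absent
- slat2: loose planed pale-wood slat, 140 x 30 x 18 mm, about 60 g, lying flat; origin at its centre, x along its length, z through its 18 mm thickness. All slats are alike; some may be absent
- slat3: loose planed pale-wood slat, 140 x 30 x 18 mm, about 60 g, lying flat; origin at its centre, x along its length, z through its 18 mm thickness. All slats are alike; some may be absent
- slat4: loose planed pale-wood slat, 140 x 30 x 18 mm, about 60 g, lying flat; origin at its centre, x along its length, z through its 18 mm thickness. All slats are alike; some may be absent
- slat5: loose planed pale-wood slat, 140 x 30 x 18 mm, about 60 g, lying flat; origin at its centre, x along its length, z through its 18 mm thickness. All slats are alike; some may be absent
- slot1a (a point): where the centre of a slat of layer 1 belongs (lying along base x across the two bearers, 39 mm above the bench), -55 mm from the base's centre along base y
- slot1b (a point): where the centre of a slat of layer 1 belongs (lying along base x across the two bearers, 39 mm above the bench), +55 mm from the base's centre along base y
- slot2a (a point): where the centre of a slat of layer 2 belongs (lying along base y across the first layer, 57 mm above the bench), -55 mm from the base's centre along base x
- slot2b (a point): where the centre of a slat of layer 2 belongs (lying along base y across the first layer, 57 mm above the bench), +55 mm from the base's centre along base x
- slot3a (a point): where the centre of a slat of layer 3 belongs (lying along base x across the second layer, 75 mm above the bench), -55 mm from the base's centre along base y
- slot3b (a point): where the centre of a slat of layer 3 belongs (lying along base x across the second layer, 75 mm above the bench), +55 mm from the base's centre along base y
- tin: bystander, to be left where it is: round steel tin, 56 mm across, 50 mm high
- driver: bystander, to be left where it is: screwdriver lying on the bench
- glue: bystander, to be left where it is: white bottle with an orange cap, 54 mm across, 140 mm high
- sander: bystander, to be left where it is: cork sanding block, 50 x 95 x 30 mm
- square: bystander, to be left where it is: flat steel bar, 30 x 160 x 12 mm
There are look-alikes about, which are no part of the job. Leave any turquoise look-alike of the slat4 alone.

How it is judged:
On the way, in this order (a step that is already met when the one before it is completed fails the run):
1. the go end is in the bore as far as its shoulder (((distance between go_shoulder and mouth_a below 0.005 m and angle between the x axis of gauge and the y axis of sample, either way round below 0.08 rad) or (distance between go_shoulder and mouth_b below 0.005 m and angle between the x axis of gauge and the y axis of sample, either way round below 0.08 rad))), for 0.2 s.
2. the no-go end is pressed squarely and centrally against the bore's mouth (more than 1.5 N) and stays out (((distance between nogo_tip and mouth_a below 0.008 m and angle between the x axis of gauge and the y axis of sample, either way round below 0.1 rad and contact force between gauge and sample above 1.5 N) or (distance between nogo_tip and mouth_b below 0.008 m and angle between the x axis of gauge and the y axis of sample, either way round below 0.1 rad and contact force between gauge and sample above 1.5 N))), for 0.2 s.
3. every slat lies in its place in the crosswise tower ((((distance between slat1 and slot1a below 0.02 m or distance between slat1 and slot1b below 0.02 m) and angle between the x axis of slat1 and the x axis of base, either way round below 0.2 rad) or ((distance between slat1 and slot2a below 0.02 m or distance between slat1 and slot2b below 0.02 m) and angle between the x axis of slat1 and the y axis of base, either way round below 0.2 rad) or ((distance between slat1 and slot3a below 0.02 m or distance between slat1 and slot3b below 0.02 m) and angle between the x axis of slat1 and the x axis of base, either way round below 0.2 rad)) and angle between the z axis of each of slat1, slat2, slat3, slat4, slat5 and the z axis of base, either way round below 0.12 rad and linear speed of each of slat1, slat2, slat3, slat4, slat5 below 0.03 m/s and (((distance between slat2 and slot1a below 0.02 m or distance between slat2 and slot1b below 0.02 m) and angle between the x axis of slat2 and the x axis of base, either way round below 0.2 rad) or ((distance between slat2 and slot2a below 0.02 m or distance between slat2 and slot2b below 0.02 m) and angle between the x axis of slat2 and the y axis of base, either way round below 0.2 rad) or ((distance between slat2 and slot3a below 0.02 m or distance between slat2 and slot3b below 0.02 m) and angle between the x axis of slat2 and the x axis of base, either way round below 0.2 rad)) and (((distance between slat3 and slot1a below 0.02 m or distance between slat3 and slot1b below 0.02 m) and angle between the x axis of slat3 and the x axis of base, either way round below 0.2 rad) or ((distance between slat3 and slot2a below 0.02 m or distance between slat3 and slot2b below 0.02 m) and angle between the x axis of slat3 and the y axis of base, either way round below 0.2 rad) or ((distance between slat3 and slot3a below 0.02 m or distance between slat3 and slot3b below 0.02 m) and angle between the x axis of slat3 and the x axis of base, either way round below 0.2 rad)) and (((distance between slat4 and slot1a below 0.02 m or distance between slat4 and slot1b below 0.02 m) and angle between the x axis of slat4 and the x axis of base, either way round below 0.2 rad) or ((distance between slat4 and slot2a below 0.02 m or distance between slat4 and slot2b below 0.02 m) and angle between the x axis of slat4 and the y axis of base, either way round below 0.2 rad) or ((distance between slat4 and slot3a below 0.02 m or distance between slat4 and slot3b below 0.02 m) and angle between the x axis of slat4 and the x axis of base, either way round below 0.2 rad)) and (((distance between slat5 and slot1a below 0.02 m or distance between slat5 and slot1b below 0.02 m) and angle between the x axis of slat5 and the x axis of base, either way round below 0.2 rad) or ((distance between slat5 and slot2a below 0.02 m or distance between slat5 and slot2b below 0.02 m) and angle between the x axis of slat5 and the y axis of base, either way round below 0.2 rad) or ((distance between slat5 and slot3a below 0.02 m or distance between slat5 and slot3b below 0.02 m) and angle between the x axis of slat5 and the x axis of base, either way round below 0.2 rad))), for 0.2 s.
At the end, for the whole second after the job is handed in: Every slat present lies level (0.12 rad) in the crosswise tower, its centre within 20 mm of a slot and within 0.2 rad of that layer's direction; the gauge lies flat on its pad, its handle's centre within 35 mm of the pad's centre; all released and at rest (all of step 3 and horizontal distance between gauge and pad below 0.035 m and height (world z) of gauge between 0.015 and 0.025 m and linear speed of gauge below 0.03 m/s); the robot touches nothing.
It fails at once if the tin is shifted more than 50 mm (distance of tin from where it was at the start of the episode above 0.05 m).
It fails at once if the driver is shifted more than 50 mm (distance of driver from where it was at the start of the episode above 0.05 m).
It fails at once if the glue is shifted more than 50 mm (distance of glue from where it was at the start of the episode above 0.05 m).
It fails at once if the sander is shifted more than 50 mm (distance of sander from where it was at the start of the episode above 0.05 m).
It fails at once if the square is shifted more than 50 mm (distance of square from where it was at the start of the episode above 0.05 m).
Of slat1, slat2, slat3, slat4, slat5 only 3 to 5 are there at a start; the rules pass over those that are not, and their reading is None.
At some moment in a run one of gauge may be knocked a few centimetres aside while the robot is not near it.
Once in a run the grip may slacken for a moment while it holds something.
It also fails if it takes over 210 s, if anything falls off the work surface, if the arm or the gripper's body presses on something with over 40 N, if the wrist force passes 120 N, or if a joint passes its speed limit or range.

## Working session

There is one attempt and no reset: what is moved stays moved. The work goes in short steps, Python scripts to look and compute and a tool call to move; the robot and the scene stay as the last step left them, time stands still between calls to the robot, and variables do not carry over. Pictures are saved under pics/ and viewed, at most 14 in all, crops included, and the job is handed in when it is done.

Besides the shell and the picture viewer there is one more tool, called by a JSON object that holds its "api" and its "payload". arm_command: Moves the arm, as the interface text tells. Its arguments: {"type":"object","properties":{"jaw":{"type":"array"},"translation":{"type":"array"},"yaw":{"type":"array"},"force":{"type":"number"}},"required":["jaw","translation","yaw"]}

```bash
mkdir -p pics; ls
python3 - <<'E'
from bench import manip
import cv2,json
for n in("top","side"):
    cv2.imwrite(f"pics/{n}0.png",manip.snapshot(n)); print(n,manip.camera_params(n))
s=manip.state();print(s, manip.hold_point_z)
E
```

```text
pics
top {'intrinsics': array([[611.53215147,   0.        , 324.703014  ],
       [  0.        , 611.53215147, 250.12245756],
       [  0.        ,   0.        ,   1.        ]]), 'eye': array([ 0.29260246, -0.00809708,  1.5244341 ]), 'orientation': array([-0.70387156, -0.05023043,  0.05963283,  0.70603516])}
side {'intrinsics': array([[439.6725668 ,   0.        , 317.52528863],
       [  0.        , 439.6725668 , 239.85723107],
       [  0.        ,   0.        ,   1.        ]]), 'eye': array([0.05763509, 0.50320682, 0.90008177]), 'orientation': array([-0.33449108, -0.11575062,  0.31065029,  0.88216433])}
{'time_s': 0.1, 'joints': array([-1.35300497e+00,  4.23769234e-01,  1.63057596e+00, -1.57094845e-05,
        1.08863196e+00, -1.90106558e-02]), 'joint_velocities': array([ 2.66442302e-05, -2.00702074e-03, -3.12597368e-03, -1.50434857e-03,
        1.55600241e-03, -4.59557795e-04]), 'tau': array([ 3.66652603e-04, -5.45614564e+01, -2.74324787e+01,  6.46510581e-02,
        1.87982549e-02, -2.36925717e-05]), 'tcp_pos': array([ 0.14658637, -0.60731757,  0.40399104]), 'ee_rot': array([-6.88146166e-04,  9.92998117e-01,  1.18128156e-01, -7.56124255e-05]), 'contact_force': array([ 0.24166265, -0.45712618, -0.43587894]), 'torque': array([-0.00415378,  0.04573423,  0.01308226]), 'gripper_force': 0.0, 'grip_width': 1.0006203442199448} 0.1633
```

View pics/top0.png

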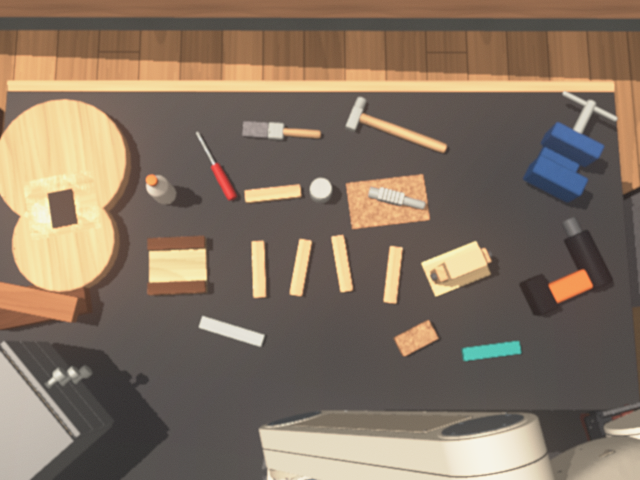

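View pics/side0.png

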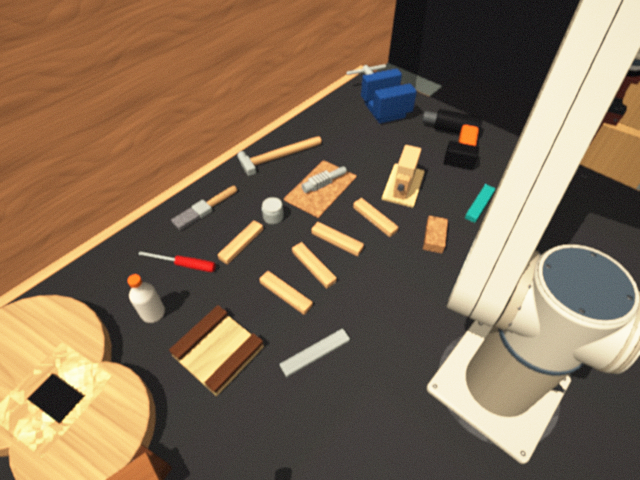

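```bash
cat > h.py <<'E'
import numpy as np, cv2
from scipy.spatial.transform import Rotation as R
from bench import manip
P={}
def cam(n):
    if n not in P:
        c=manip.camera_params(n); q=np.array(c["orientation"]); P[n]=(c["intrinsics"],c["eye"],R.from_quat(q[[1,2,3,0]]).as_matrix())
    return P[n]
def ray(n,px,z):
    K,e,M=cam(n); px=np.atleast_2d(px).astype(float)
    d=np.c_[(px[:,0]-K[0,2])/K[0,0],-(px[:,1]-K[1,2])/K[1,1],-np.ones(len(px))]@M.T
    return e+d*((z-e[2])/d[:,2])[:,None]
def proj(n,p):
    K,e,M=cam(n); c=(np.atleast_2d(p)-e)@M
    return np.c_[K[0,2]+K[0,0]*c[:,0]/-c[:,2],K[1,2]-K[1,1]*c[:,1]/-c[:,2]]
def rect(pts): # world xy -> centre, size, yaw of the long side (deg)
    (c,s,a)=cv2.minAreaRect((np.array(pts)[:,:2]*1000).astype(np.float32))
    if s[0]<s[1]: s=s[::-1]; a+=90
    return np.round(c,1),np.round(s,1),round((a+90)%180-90,1)
def snap(n,f=None):
    i=manip.snapshot(n)
    if f: cv2.imwrite(f"pics/{f}.png",i)
    return i
def slats(im,n="top",z=.018,up=1):
    h=cv2.cvtColor(im,cv2.COLOR_BGR2HSV); m=cv2.inRange(h,(10,50,130),(30,200,255))
    out=[]
    for c in cv2.findContours(m,cv2.RETR_EXTERNAL,cv2.CHAIN_APPROX_NONE)[0]:
        if cv2.contourArea(c)>300:
            r=rect(ray(n,c[:,0],z)); out.append((c[:,0].mean(0).round(),)+r)
    return out
E
python3 - <<'E'
from h import *
im=cv2.imread("pics/top0.png"); 
for o in slats(im): print(*o)
for p in [(388,202),(458,268),(178,265)]: print(p,ray("top",p,0.02).round(3))
a=cv2.resize(im[160:310,330:500],None,fx=4,fy=4,interpolation=2)[:600]
s=cv2.imread("pics/side0.png"); b=cv2.resize(s[130:240,270:440],None,fx=4,fy=4,interpolation=2)
cv2.imwrite("pics/c1.png",a);cv2.imwrite("pics/c2.png",b)
E
```

```text
[383. 427.] [  99.8 -163. ] [431.9  41.3] -87.4
[416. 338.] [ 311.8 -250. ] [100.3  53.8] -64.1
[570. 286.] [ 438.1 -638.1] [99.7 48.3] -67.0
[392. 274.] [ 468.5 -196.4] [145.9  35.4] -7.7
[457. 268.] [ 485.8 -360.9] [169.9  95.1] -68.4
[258. 269.] [482.7 136.8] [145.3  34.8] 2.7
[300. 267.] [487.2  32.8] [145.9  35. ] -10.2
[176. 265.] [493.8 338.2] [146.1 141.9] -87.7
[341. 263.] [497.  -70.1] [145.9  34.9] 9.0
[272. 193.] [675.6 103.5] [144.8  36.7] -83.7
[387. 201.] [ 654.2 -187.4] [202.3 123.8] -83.2
[403. 132.] [ 835.8 -230.2] [237.5  28.7] 68.5
[ 57. 220.] [640.3 622.4] [577.9 322.2] 4.4
[355.  64.] [968.2 -16.1] [1671.9  425.2] 85.2
[320.   8.] [1178.8  -23.9] [1702.6   49.1] -89.8
(388, 202) [[ 0.651 -0.189  0.02 ]]
(458, 268) [[ 0.483 -0.36   0.02 ]]
(178, 265) [[0.492 0.334 0.02 ]]
```

View pics/c1.png

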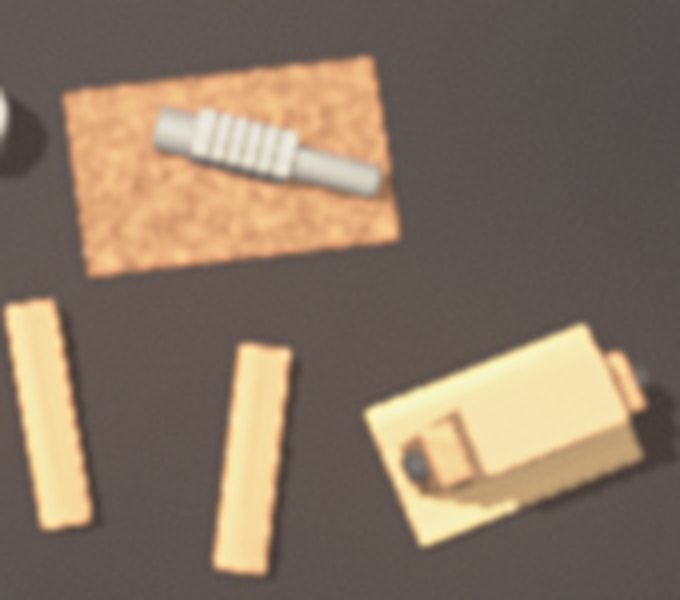

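View pics/c2.png

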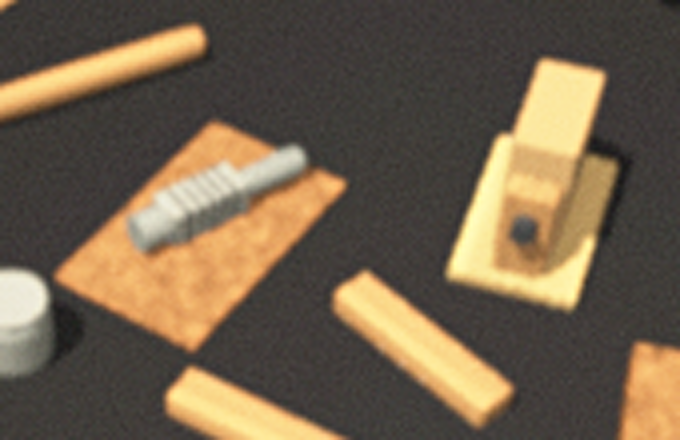

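```bash
cat >> h.py <<'E'
def gmask(im,box):
    h=cv2.cvtColor(im,cv2.COLOR_BGR2HSV); m=cv2.inRange(h,(0,0,120),(180,60,255)); k=np.zeros_like(m); x0,y0,x1,y1=box; k[y0:y1,x0:x1]=m[y0:y1,x0:x1]
    return max(cv2.findContours(k,cv2.RETR_EXTERNAL,cv2.CHAIN_APPROX_NONE)[0],key=cv2.contourArea)[:,0]
E
python3 - <<'E'
from h import *
im=cv2.imread("pics/top0.png")
g=gmask(im,(340,170,440,235)); print("gauge",rect(ray("top",g,.022)))
s=cv2.imread("pics/side0.png")
gs=gmask(s,(290,155,360,215)); print("gauge side",rect(ray("side",gs,.022)))
f=np.array([(365,410),(420,548),(642,458)])/4+(330,160)
F=ray("top",f,.01)[:,:2]*1000; print("foot",F.round(1),np.linalg.norm(np.diff(F,axis=0),axis=1),(F[0]+F[2])/2,np.degrees(np.arctan2(*(F[2]-F[1])[::-1])))
h=cv2.cvtColor(im,cv2.COLOR_BGR2HSV)
b=im.copy(); m=(h[...,2]<110)&(h[...,1]>90); m=m.astype(np.uint8)*255
for c in cv2.findContours(m[220:310,130:225],cv2.RETR_EXTERNAL,cv2.CHAIN_APPROX_NONE,offset=(130,220))[0]:
    if cv2.contourArea(c)>150: print("bearer",rect(ray("top",c[:,0],.03)))
h2=cv2.cvtColor(s,cv2.COLOR_BGR2HSV);m=((h2[...,2]<110)&(h2[...,1]>90)).astype(np.uint8)*255
for c in cv2.findContours(m[295:400,160:275],cv2.RETR_EXTERNAL,cv2.CHAIN_APPROX_NONE,offset=(160,295))[0]:
    if cv2.contourArea(c)>150: print("bearer side",rect(ray("side",c[:,0],.03)))
for o in slats(s,"side"): 
    if o[2][1]<60: print(*o)
z=cv2.resize(im[230:305,415:500],None,fx=8,fy=8,interpolation=cv2.INTER_CUBIC); cv2.imwrite("pics/c3.png",z)
E
```

```text
gauge (array([ 661.9, -210.6]), array([144.2,  34.3]), 74.6)
gauge side (array([ 660.3, -211.4]), array([155.1,  46.6]), 76.9)
foot [[ 498.2 -270.5]
 [ 411.7 -302.2]
 [ 467.5 -443.1]] [ 92.14928029 151.56711307] [ 482.83522085 -356.77527756] -68.3832728451672
bearer side (array([415.8, 331.6]), array([146.4,  40. ]), -75.0)
bearer side (array([541.8, 339.9]), array([144.6,  39.5]), -88.2)
[144. 305.] [699.3 376.5] [114.7  54.8] -20.6
[286. 292.] [479.2 138.5] [146.2  40.2] 2.5
[313. 264.] [482.8  35.3] [149.5  40.4] -10.5
[337. 238.] [492.3 -66.9] [146.4  45.6] 8.8
[239. 242.] [670.7 104.7] [150.5  39.8] -82.9
[435. 234.] [ 308.  -249.6] [121.7  53.6] -63.3
[375. 216.] [ 464.4 -192.3] [148.9  46.4] -7.9
[285. 150.] [ 831.3 -233.4] [238.4  38.5] 68.1
[525. 128.] [  380.  -1071.2] [1685.2   11.8] -78.2
```

View pics/c3.png

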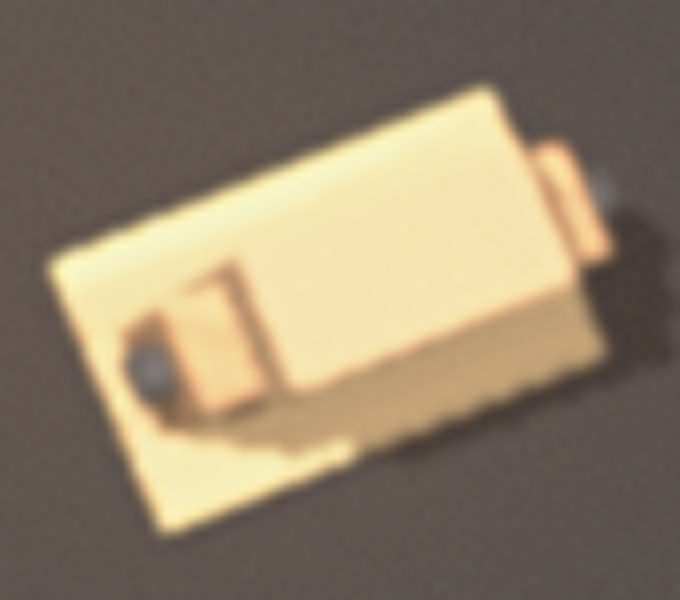

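Run:
```python
from h import *
t=lambda p:np.array(p,float)/8+(415-.4,230-.4)
F=ray("top",t([(50,265),(165,535),(607,355),(492,88)]),.01)[:,:2]*1000
print("foot",F.mean(0),[np.linalg.norm(F[i]-F[i-1]).round(1) for i in range(4)],[np.degrees(np.arctan2(*(F[j]-F[i])[::-1])).round(2) for i,j in((0,3),(1,2),(1,0),(2,3))])
B=ray("top",t([(290,392),(575,285)]),.11)[:,:2]*1000;d=B[1]-B[0];L=np.linalg.norm(d);d/=L
print("block",L,np.degrees(np.arctan2(d[1],d[0])),B.mean(0)+22*np.array([-d[1],d[0]]))
im=cv2.imread("pics/top0.png");h=cv2.cvtColor(im,cv2.COLOR_BGR2HSV)[230:300,135:220]
m=((h[...,2]<140)&(h[...,1]>110)).astype(np.uint8)*255
for c in cv2.findContours(m,cv2.RETR_EXTERNAL,cv2.CHAIN_APPROX_NONE,offset=(135,230))[0]:
    if cv2.contourArea(c)>60: print("bearer",rect(ray("top",c[:,0],.03)),cv2.contourArea(c))
```

```text
foot [ 483.23796125 -356.49023361] [np.float64(151.9), np.float64(91.0), np.float64(151.0), np.float64(90.7)] [np.float64(-68.38), np.float64(-68.29), np.float64(21.51), np.float64(20.96)]
block 90.32096263060954 -69.77017941884777 [ 482.83596847 -355.94959644]
```

{"api": "arm_command", "payload": {"jaw": [1,1,1,1,1,1,1,1,1,1,1,1,1,1,1], "translation": [[47,37.5,0],[47,37.5,0],[47,37.5,0],[47,37.5,0],[47,37.5,0],[47,37.5,0],[47,37.5,0],[47,37.5,0],[47,37.5,0],[47,37.5,0],[47,37.5,0],[0,0,-50],[0,0,-50],[0,0,0],[0,0,0]], "yaw": [5.5,5.5,5.5,5.5,5.5,5.5,5.5,5.5,5.5,5.5,6,0,0,0,0], "force": 30}}

```text
time_s: 1.98
tcp_pos: [0.6642, -0.1954, 0.3061]
ee_rot: [0.001, 0.796, 0.606, 0.0]
contact_force: [-0.4, -0.2, -0.2]
grip_width: 1.0
gripper_force: 0.0
```

{"api": "arm_command", "payload": {"jaw": [1,1,1,1,1,0.2,0.2,0.2,0.2,0.2,0.2], "translation": [[2,0,-40],[0,0,-40],[0,0,-36],[0,0,0],[0,0,0],[0,0,0],[0,0,0],[0,0,0],[0,0,0],[0,0,0],[0,0,0]], "yaw": [0,0,0,0,0,0,0,0,0,0,0]}}

```text
time_s: 3.35
tcp_pos: [0.6656, -0.195, 0.1886]
ee_rot: [-0.0, 0.796, 0.606, -0.0]
contact_force: [-1.0, 0.6, -0.0]
grip_width: 0.358
gripper_force: 0.7
```

{"api": "arm_command", "payload": {"jaw": [0.2,0.2,0.2,0.2,0.2,0.2,0.2], "translation": [[0,0,0],[0,0,0],[0,0,0],[0,0,40],[0,0,50],[0,0,50],[0,0,0]], "yaw": [0,0,0,0,0,0,0], "force": 40}}

```text
time_s: 4.22
tcp_pos: [0.667, -0.1955, 0.3332]
ee_rot: [0.003, 0.796, 0.606, 0.002]
contact_force: [0.4, -0.3, -4.0]
grip_width: 0.339
gripper_force: 40.0
```

{"api": "arm_command", "payload": {"jaw": [0.2,0.2,0.2,0.2,0.2,0.2,0.2,0.2,0.2,0.2,0.2], "translation": [[-10,-18,0],[-10,-18,0],[-10,-18,0],[-10,-18,0],[-10,-19,0],[-8,-20,0],[0,0,-40],[0,0,-40],[0,0,-14],[0,0,0],[0,0,0]], "yaw": [-9,-9,-9,-9,-9,-8,0,0,0,0,0]}}

```text
time_s: 5.6
tcp_pos: [0.6083, -0.3063, 0.2358]
ee_rot: [0.001, 0.982, 0.187, 0.001]
contact_force: [0.1, -0.6, -3.4]
grip_width: 0.34
gripper_force: 40.0
```

Run:
```python
from h import *
t=snap("top","top1");s=snap("side","side1")
st=manip.state();print(st["tcp_pos"],st["ee_rot"],st["contact_force"],st["grip_width"])
p=[(.6087,-.3066,.07),(.5036,-.3482,.07)]
print(proj("top",p),proj("side",p))
a,b=proj("top",p).mean(0).astype(int),proj("side",p).mean(0).astype(int)
A=cv2.resize(t[a[1]-50:a[1]+50,a[0]-50:a[0]+50],(400,400),interpolation=2);B=cv2.resize(s[b[1]-50:b[1]+50,b[0]-50:b[0]+50],(400,400),interpolation=2)
print(a,b);cv2.imwrite("pics/c4.png",np.hstack([A,B]))
```

```text
[ 0.60830705 -0.30627125  0.23633683] [8.58871244e-04 9.82327456e-01 1.87165410e-01 1.06833296e-03] [ 0.52243527  0.63324565 -2.8126942 ] 0.3398540962921071
[[438.92364179 214.17684196]
 [457.57668506 256.83554175]] [[359.59885824 156.30640606]
 [398.34471697 165.47589309]]
[448 235] [378 160]
```

View pics/c4.png

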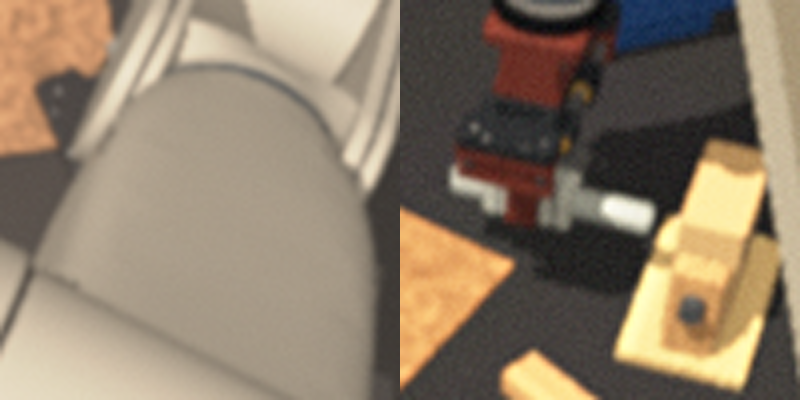

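{"api": "arm_command", "payload": {"jaw": [0.2,0.2,0.2,0.2,0.2,0.2,0.2], "translation": [[0,0,2.3],[0,0,0],[-5.6,-2.2,0],[-5.6,-2.2,0],[-5.6,-2.2,0],[-4.6,-1.8,0],[0,0,0]], "yaw": [0,0,0,0,0,0,0]}}

```text
time_s: 6.58
tcp_pos: [0.5858, -0.3147, 0.2369]
ee_rot: [-0.0, 0.982, 0.187, -0.0]
contact_force: [-0.0, 0.1, -4.7]
grip_width: 0.338
gripper_force: 40.0
```

{"api": "arm_command", "payload": {"jaw": [0.2,0.2,0.2,0.2], "translation": [[-2.8,-1.1,0],[-2.8,-1.1,0],[0,0,0],[0,0,0]], "yaw": [0,0,0,0]}}

```text
time_s: 7.08
tcp_pos: [0.581, -0.3172, 0.2376]
ee_rot: [0.001, 0.982, 0.187, 0.0]
contact_force: [2.5, -4.2, -0.4]
grip_width: 0.337
gripper_force: 40.0
```

{"api": "arm_command", "payload": {"jaw": [0.2,0.2,0.2,0.2], "translation": [[0.5,-1.4,1],[0,0,0],[0,0,0],[0,0,0]], "yaw": [0,0,0,0]}}

```text
time_s: 7.58
tcp_pos: [0.581, -0.3179, 0.2378]
ee_rot: [-0.0, 0.982, 0.187, -0.0]
contact_force: [1.7, -1.2, -1.9]
grip_width: 0.338
gripper_force: 40.0
```

{"api": "arm_command", "payload": {"jaw": [0.2,0.2,0.2,0.2,0.2,0.2], "translation": [[0.2,-0.6,0.7],[0,0,0],[-2.8,-1.1,0],[-2.8,-1.1,0],[0,0,0],[0,0,0]], "yaw": [0,0,0,0,0,0]}}

```text
time_s: 8.32
tcp_pos: [0.5757, -0.3209, 0.2387]
ee_rot: [-0.0, 0.982, 0.187, 0.0]
contact_force: [0.3, -1.4, -3.4]
grip_width: 0.336
gripper_force: 40.0
```

{"api": "arm_command", "payload": {"jaw": [0.2,0.2,0.2,0.2,0.2,0.2,0.2], "translation": [[-5.6,-2.2,0],[-5.6,-2.2,0],[-5.6,-2.2,0],[-5.6,-2.2,0],[-5.6,-2.2,0],[0,0,0],[0,0,0]], "yaw": [0,0,0,0,0,0,0]}}

```text
time_s: 9.2
tcp_pos: [0.5478, -0.3319, 0.2388]
ee_rot: [0.0, 0.982, 0.187, 0.0]
contact_force: [-0.7, 0.3, -3.0]
grip_width: 0.338
gripper_force: 40.0
```

{"api": "arm_command", "payload": {"jaw": [0.2,0.2,0.2,0.2,0.2,0.2], "translation": [[-3.7,-1.5,0],[-3.7,-1.5,0],[-2.8,-1.1,0],[-1.4,-0.6,0],[0,0,0],[0,0,0]], "yaw": [0,0,0,0,0,0]}}

```text
time_s: 9.95
tcp_pos: [0.5362, -0.3365, 0.2387]
ee_rot: [0.0, 0.982, 0.187, 0.0]
contact_force: [0.2, -0.3, -3.5]
grip_width: 0.34
gripper_force: 40.0
```

{"api": "arm_command", "payload": {"jaw": [0.2,0.2,0.2,0.2], "translation": [[-1.4,-0.6,0],[-1.4,-0.6,0],[0,0,0],[0,0,0]], "yaw": [0,0,0,0]}}

```text
time_s: 10.45
tcp_pos: [0.5342, -0.3373, 0.2388]
ee_rot: [0.0, 0.982, 0.187, 0.001]
contact_force: [4.5, 2.6, -6.0]
grip_width: 0.333
gripper_force: 40.0
```

{"api": "arm_command", "payload": {"jaw": [0.2,0.2,0.2,0.2,0.2], "translation": [[-0.6,-0.2,0],[0,0,0],[0,0,0],[0,0,0],[0,0,0]], "yaw": [0,0,0,0,0]}}

```text
time_s: 11.08
tcp_pos: [0.534, -0.3373, 0.2388]
ee_rot: [0.0, 0.982, 0.187, 0.002]
contact_force: [7.7, 5.0, -6.8]
grip_width: 0.337
gripper_force: 40.0
```

{"api": "arm_command", "payload": {"jaw": [0.2,0.2,0.2,0.2,0.2,0.2,0.2,0.2,0.2,0.2,0.2,0.2,0.2,0.2,0.2,0.2,0.2,0.2], "translation": [[9.3,3.7,0],[9.3,3.7,0],[13,5.2,0],[13,5.2,0],[18.6,7.4,0],[18.6,7.4,0],[8,3.2,0],[0,0,40],[0,0,45],[-40,-16,0],[-50,-20,0],[-50,-20,0],[-50,-20,0],[-49,-18,0],[0,0,-40],[0,0,-40],[0,0,0],[0,0,0]], "yaw": [0,0,0,0,0,0,0,0,0,0,0,0,0,0,0,0,0,0]}}

```text
time_s: 13.32
tcp_pos: [0.3841, -0.3965, 0.2447]
ee_rot: [0.0, 0.982, 0.187, 0.0]
contact_force: [0.6, -0.3, -3.1]
grip_width: 0.338
gripper_force: 40.0
```

Run:
```python
from h import *
s=snap("side","side2")
st=manip.state();print(st["tcp_pos"],st["ee_rot"],st["contact_force"],st["grip_width"])
b=proj("side",(.44,-.375,.07))[0].astype(int);print(b)
cv2.imwrite("pics/c5.png",cv2.resize(s[b[1]-60:b[1]+60,b[0]-80:b[0]+60],None,fx=4,fy=4,interpolation=2))
```

```text
[ 0.38428899 -0.39663299  0.2451808 ] [1.00047705e-03 9.82309596e-01 1.87260442e-01 6.20100345e-04] [-0.22281752 -0.49537785 -2.73610657] 0.33647130559240696
[422 170]
```

View pics/c5.png

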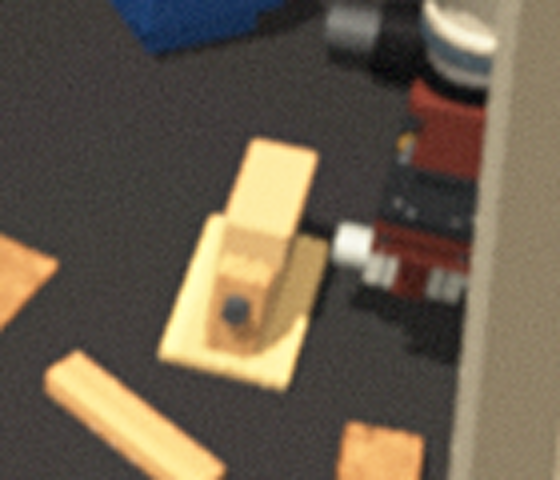

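{"api": "arm_command", "payload": {"jaw": [0.2,0.2,0.2,0.2,0.2,0.2,0.2], "translation": [[0,0,-6.2],[5.6,2.2,0],[5.6,2.2,0],[5.6,2.2,0],[5.6,2.2,0],[0,0,0],[0,0,0]], "yaw": [0,0,0,0,0,0,0]}}

```text
time_s: 14.25
tcp_pos: [0.4059, -0.3873, 0.2374]
ee_rot: [-0.0, 0.982, 0.187, -0.0]
contact_force: [-0.7, 0.1, -3.3]
grip_width: 0.34
gripper_force: 40.0
```

{"api": "arm_command", "payload": {"jaw": [0.2,0.2,0.2,0.2,0.2], "translation": [[2,0.8,0],[1,0.4,0],[1,0.4,0],[0,0,0],[0,0,0]], "yaw": [0,0,0,0,0]}}

```text
time_s: 14.88
tcp_pos: [0.4099, -0.3857, 0.2375]
ee_rot: [-0.0, 0.982, 0.187, -0.0]
contact_force: [-0.2, -0.2, -3.4]
grip_width: 0.338
gripper_force: 40.0
```

{"api": "arm_command", "payload": {"jaw": [0.2,0.2,0.2,0.2,0.2], "translation": [[0.9,0.3,1],[0.9,0.3,0],[0.9,0.4,0],[0,0,0],[0,0,0]], "yaw": [0,0,0,0,0]}}

```text
time_s: 15.5
tcp_pos: [0.4119, -0.3851, 0.2386]
ee_rot: [0.0, 0.982, 0.187, -0.001]
contact_force: [-5.1, -3.5, -0.3]
grip_width: 0.335
gripper_force: 40.0
```

{"api": "arm_command", "payload": {"jaw": [0.2,0.2,0.2,0.2,0.2,0.2,0.2,0.2,0.2,0.2,0.2,0.2,0.2,0.2,0.2,0.2,0.2,0.2,0.2], "translation": [[0,0,0],[0,0,0],[-9.3,-3.7,0],[-18,-7,0],[0,0,45],[0,0,46],[38,29,0],[38,29,0],[38,29,0],[38,29,0],[38,29,0],[38,29,0],[38,29,0],[5,3,0],[0,0,-40],[0,0,-45],[0,0,-30],[0,0,-15],[0,0,0]], "yaw": [0,0,0,0,0,0,7.5,7.5,7.5,7.5,7.5,7.5,8,0,0,0,0,0,0]}}

```text
time_s: 17.88
tcp_pos: [0.6555, -0.1901, 0.1986]
ee_rot: [-0.001, 0.796, 0.605, -0.001]
contact_force: [0.9, 0.8, -3.5]
grip_width: 0.342
gripper_force: 40.0
```

{"api": "arm_command", "payload": {"jaw": [0.2,0.2,0.2,0.5,0.6,0.6,0.6,0.6,0.6], "translation": [[0,0,-5],[0,0,-4.5],[0,0,0],[0,0,0],[0,0,0],[0,0,0],[0,0,50],[0,0,50],[0,0,0]], "yaw": [0,0,0,0,0,0,0,0,0]}}

```text
time_s: 19.0
tcp_pos: [0.658, -0.1899, 0.2949]
ee_rot: [0.004, 0.796, 0.606, 0.003]
contact_force: [-0.5, 0.2, 0.7]
grip_width: 0.599
gripper_force: 0.0
```

Run:
```python
from h import *
t=snap("top","top2"); h=cv2.cvtColor(t,cv2.COLOR_BGR2HSV)
print(h[242,178],h[289,178],h[265,178],h[320,150])
m=np.zeros(h.shape[:2],np.uint8); m[228:305,138:220]=((h[...,1]>100)*255)[228:305,138:220]
c=max(cv2.findContours(m,0,1)[0],key=cv2.contourArea);print(cv2.contourArea(c),rect(ray("top",c[:,0],.03)),rect(ray("top",c[:,0],.0)))
g=gmask(t,(340,170,440,235)); print("gauge",rect(ray("top",g,.022)))
for o in slats(t): 
    if o[2][1]<40: print(*o)
z=np.hstack([cv2.resize(t[225:305,130:230],(500,400),interpolation=2),cv2.resize(t[165:245,345:400],(275,400),interpolation=2)]);cv2.imwrite("pics/c6.png",z)
```

```text
[ 10 129 125] [ 11 131 127] [ 20  94 231] [ 9 31 83]
697.5 (array([436.7, 335. ]), array([141.3,  34.2]), -87.7) (array([439.5, 341.9]), array([144.1,  34.9]), -87.7)
gauge (array([ 651.4, -211.2]), array([218.2, 165.6]), 89.9)
[257. 267.] [482.7 134.2] [145.1  39.2] 2.8
[340. 250.] [527.9 -65.6] [81.1 35.5] 11.9
[272. 193.] [675.3 103.5] [143.8  35. ] -83.5
```

View pics/c6.png

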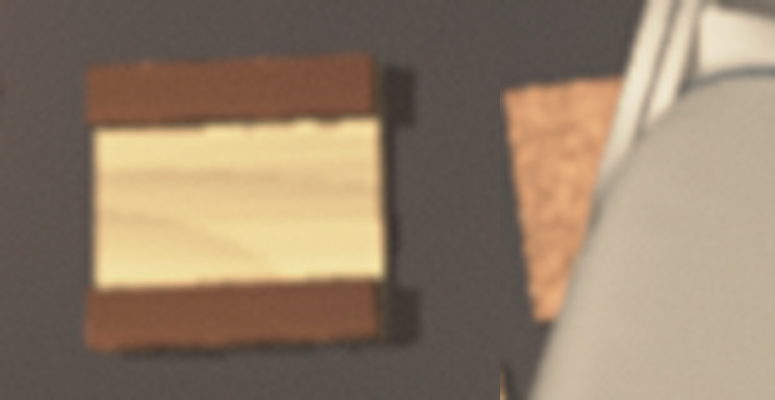

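Run:
```python
from h import *
p=np.array([(86,67),(374,57),(380,335),(86,346)])/5+(129.6,224.6)
F=ray("top",p,.03)[:,:2]*1000;print(F.round(1),F.mean(0),[np.linalg.norm(F[i]-F[i-1]).round(1) for i in range(4)],np.degrees([np.arctan2(*(F[j]-F[i])[::-1]) for i,j in((1,0),(2,3),(3,0),(2,1))]))
```

```text
[[558.1 411.2]
 [562.9 269.3]
 [425.  262.7]
 [420.  405.5]] [491.51910751 337.18795399] [np.float64(138.2), np.float64(142.0), np.float64(138.1), np.float64(142.9)] [91.92801985 91.98538116  2.33727721  2.71984729]
```

{"api": "arm_command", "payload": {"jaw": [0.6,0.6,0.6,0.6,0.6,0.6,0.6,0.6,0.6,0.6,0.6], "translation": [[-22,41,0],[-22,41,0],[-22,41,0],[-22,41,0],[-22,41,0],[-22,41,0],[-22,41,0],[-20.5,40.5,0],[0,0,-40],[0,0,0],[0,0,0]], "yaw": [-9,-9,-9,-9,-9,-9,-9,-9,0,0,0]}}

```text
time_s: 20.42
tcp_pos: [0.4819, 0.1377, 0.2499]
ee_rot: [0.0, 1.0, 0.022, -0.001]
contact_force: [-0.6, 0.3, -0.0]
grip_width: 0.597
gripper_force: 0.0
```

Run:
```python
from h import *
t=snap("top","top3");s=snap("side","side3")
g=gmask(t,(340,170,440,235)); print("gauge",rect(ray("top",g,.022)))
g=gmask(s,(285,150,365,218)); print("gauge side",rect(ray("side",g,.022)))
cv2.imwrite("pics/c7.png",np.hstack([t[150:320,230:500],s[130:330,240:450][:170]]))
for o in slats(t)+slats(s,"side"): 
    if o[2][1]<50: print(*o)
```

```text
gauge (array([ 607.5, -190.1]), array([145.2,  32.7]), 76.4)
gauge side (array([ 668.2, -184.3]), array([274.3, 186.7]), -48.3)
[416. 337.] [ 313.6 -251.6] [95.6 49.4] -62.3
[393. 274.] [ 469.3 -196.6] [143.2  34.7] -7.6
[300. 267.] [487.1  32.8] [145.6  34.4] -10.2
[341. 262.] [497.8 -70. ] [143.4  34.1] 9.0
[272. 193.] [675.6 103.6] [144.3  36.2] -83.5
[403. 132.] [ 835.9 -230.3] [237.5  27.8] 68.5
[347.   8.] [1178.8  -23.9] [1702.6   49.1] -89.8
[149. 302.] [696.3 363.8] [116.   41.6] -11.8
[288. 295.] [464.7 137.8] [120.4  41.1] 2.6
[316. 268.] [468.4  37.1] [121.3  40.8] -9.7
[338. 238.] [492.2 -66.4] [146.4  47.2] 8.8
[375. 216.] [ 464.2 -192.2] [150.7  47.6] -8.1
```

View pics/c7.png

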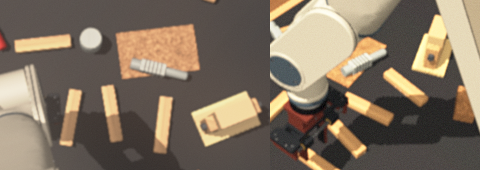

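{"api": "arm_command", "payload": {"jaw": [0.6,0.6,0.6,0.2,0.2,0.2,0.2,0.2,0.2,0.2], "translation": [[1,0,-40],[0,0,-25],[0,0,0],[0,0,0],[0,0,0],[0,0,0],[0,0,0],[0,0,0],[0,0,50],[0,0,40]], "yaw": [0,0,0,0,0,0,0,0,0,0], "force": 25}}

```text
time_s: 21.78
tcp_pos: [0.4827, 0.1381, 0.2763]
ee_rot: [0.0, 1.0, 0.022, -0.0]
contact_force: [0.9, 0.1, -0.1]
grip_width: 0.338
gripper_force: 25.0
```

{"api": "arm_command", "payload": {"jaw": [0.2,0.2,0.2,0.2,0.2,0.2,0.2,0.2], "translation": [[1,50,0],[1,51,0],[1,51,0],[1,51,0],[1,51,0],[0,0,-40],[0,0,-10],[0,0,0]], "yaw": [0,0,0,0,0,0,0,0]}}

```text
time_s: 22.78
tcp_pos: [0.4876, 0.3914, 0.2245]
ee_rot: [0.001, 1.0, 0.022, -0.001]
contact_force: [-0.2, -0.1, -0.2]
grip_width: 0.343
gripper_force: 25.0
```

{"api": "arm_command", "payload": {"jaw": [0.2,0.2,0.2,0.5,0.6,0.6,0.6,0.6,0.6,0.6,0.6,0.6,0.6,0.6,0.6], "translation": [[1,0.5,-5],[0,0,-4],[0,0,0],[0,0,0],[0,0,0],[0,0,0],[0,0,50],[0,-51,0],[0,-51,0],[0,-51,0],[0,-51,0],[0,-51,0],[0,-51,0],[0,-52,0],[0,0,0]], "yaw": [0,0,0,0,0,0,0,0,0,-3,-3,-3,-3,-0.7,0]}}

```text
time_s: 24.65
tcp_pos: [0.4887, 0.0318, 0.2661]
ee_rot: [0.0, 0.996, -0.091, 0.0]
contact_force: [0.1, 0.1, -0.7]
grip_width: 0.598
gripper_force: 0.0
```

{"api": "arm_command", "payload": {"jaw": [0.6,0.6,0.6,0.2,0.2,0.2,0.2,0.2,0.2,0.2,0.2,0.2,0.2,0.2,0.2,0.2,0.2,0.2], "translation": [[0,1,-50],[0,0,-31],[0,0,0],[0,0,0],[0,0,0],[0,0,0],[0,0,0],[0,0,0],[0,0,50],[0,0,40],[1,50,0],[1,50,0],[1,50,0],[1,50,0],[1,49.5,0],[0,0,-40],[0,0,-10],[0,0,0]], "yaw": [0,0,0,0,0,0,0,0,0,0,3,3,3,3,0.6,0,0,0]}}

```text
time_s: 26.9
tcp_pos: [0.4936, 0.2843, 0.2243]
ee_rot: [0.001, 1.0, 0.021, -0.001]
contact_force: [-0.5, -0.2, 0.3]
grip_width: 0.342
gripper_force: 25.0
```

{"api": "arm_command", "payload": {"jaw": [0.2,0.2,0.2,0.5,0.6,0.6,0.6,0.6,0.6,0.6,0.6,0.6,0.6,0.6,0.6,0.6,0.6,0.6], "translation": [[0,-2,-5],[0,0,-4],[0,0,0],[0,0,0],[0,0,0],[0,0,0],[0,0,60],[18.2,-17.8,0],[18.2,-17.8,0],[18.2,-17.8,0],[18.2,-17.8,0],[18.2,-17.8,0],[18.2,-17.8,0],[18.2,-17.8,0],[18.2,-17.8,0],[18.2,-17.8,0],[18.2,-17.8,0],[0,0,0]], "yaw": [0,0,0,0,0,0,0,9.4,9.4,9.4,9.4,9.4,9.4,9.4,9.4,9.4,9.4,0]}}

```text
time_s: 29.15
tcp_pos: [0.6766, 0.104, 0.2759]
ee_rot: [0.0, 0.667, 0.745, 0.0]
contact_force: [-0.5, -0.3, -0.4]
grip_width: 0.604
gripper_force: 0.0
```

{"api": "arm_command", "payload": {"jaw": [0.6,0.6,0.6,0.2,0.2,0.2,0.2,0.2,0.2,0.2,0.2,0.2,0.2,0.2,0.2,0.2,0.2,0.2], "translation": [[0,0.5,-50],[0,0,-41],[0,0,0],[0,0,0],[0,0,0],[0,0,0],[0,0,0],[0,0,0],[0,0,50],[0,0,45],[-22,39,0],[-22,39,0],[-22,39,0],[-22,39,0],[-22,39,0],[-22,39.5,0],[0,0,-35],[0,0,0]], "yaw": [0,0,0,0,0,0,0,0,0,0,-2,-2,0,0,0,0,0,0]}}

```text
time_s: 31.4
tcp_pos: [0.5425, 0.3398, 0.2427]
ee_rot: [-0.001, 0.691, 0.722, -0.002]
contact_force: [0.5, -1.0, -0.1]
grip_width: 0.342
gripper_force: 25.0
```

{"api": "arm_command", "payload": {"jaw": [0.2,0.2,0.2,0.5,0.6,0.6,0.6,0.6,0.6,0.6,0.6,0.6,0.6,0.6,0.6,0.6,0.6,0.6,0.6], "translation": [[2,0,-5],[0,0,-4],[0,0,0],[0,0,0],[0,0,0],[0,0,0],[0,0,55],[-6.8,-48.6,0],[-6.8,-48.6,0],[-6.8,-48.6,0],[-6.8,-48.6,0],[-6.8,-48.6,0],[-6.8,-48.6,0],[-6.8,-48.6,0],[-6.8,-48.6,0],[-6.8,-48.6,0],[-6.8,-48.6,0],[-6.8,-48.6,0],[0,0,0]], "yaw": [0,0,0,0,0,0,0,7.3,7.3,7.3,7.3,7.3,7.3,7.3,7.3,7.3,7.3,7.3,0]}}

```text
time_s: 33.78
tcp_pos: [0.4708, -0.1972, 0.2913]
ee_rot: [0.001, 0.065, 0.998, -0.0]
contact_force: [0.6, 0.6, -0.2]
grip_width: 0.601
gripper_force: 0.0
```

{"api": "arm_command", "payload": {"jaw": [0.6,0.6,0.6,0.6,0.2,0.2,0.2,0.2,0.2,0.2,0.2], "translation": [[0,0.7,-50],[0,0,-40],[0,0,-16],[0,0,0],[0,0,0],[0,0,0],[0,0,0],[0,0,0],[0,0,0],[0,0,50],[0,0,50]], "yaw": [0,0,0,0,0,0,0,0,0,0,0]}}

```text
time_s: 35.15
tcp_pos: [0.4707, -0.1937, 0.2858]
ee_rot: [-0.001, 0.063, 0.998, 0.0]
contact_force: [0.3, -0.8, -0.5]
grip_width: 0.338
gripper_force: 25.0
```

Run:
```python
from h import *
t=snap("top","top4");s=snap("side","side4")
print(manip.state()["tcp_pos"])
cv2.imwrite("pics/c8.png",np.hstack([cv2.resize(t[215:315,120:240],(480,400),interpolation=2),cv2.resize(s[280:410,150:250],(307,400),interpolation=2)]))
```

```text
[ 0.47253653 -0.19453821  0.28960985]
```

View pics/c8.png

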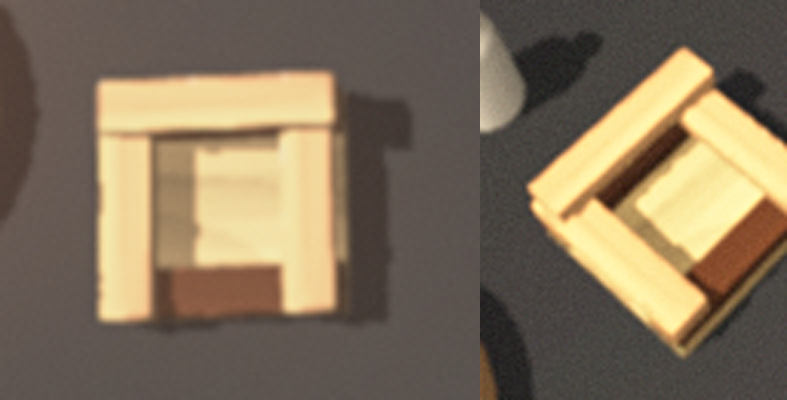

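{"api": "arm_command", "payload": {"jaw": [0.2,0.2,0.2,0.2,0.2,0.2,0.2,0.2,0.2,0.2,0.2,0.2,0.2,0.2], "translation": [[-3.2,48.1,0],[-3.2,48.1,0],[-3.2,48.1,0],[-3.2,48.1,0],[-3.2,48.1,0],[-3.2,48.1,0],[-3.2,48.1,0],[-3.2,48.1,0],[-3.2,48.1,0],[-3.2,48.1,0],[-3.2,48.1,0],[0,0,-45],[0,0,0],[0,0,0]], "yaw": [-7.3,-7.3,-7.3,-7.3,-7.3,-7.3,-7.3,-7.3,-7.3,-7.3,-7.3,0,0,0]}}

```text
time_s: 37.0
tcp_pos: [0.4359, 0.3348, 0.2402]
ee_rot: [-0.0, 0.692, 0.722, -0.0]
contact_force: [-0.6, -1.0, -0.2]
grip_width: 0.337
gripper_force: 25.0
```

{"api": "arm_command", "payload": {"jaw": [0.2,0.2,0.2,0.5,0.6,0.6,0.6,0.6,0.6,0.6,0.6,0.6,0.6,0.6,0.6,0.6,0.6], "translation": [[1,0,-4],[0,0,-2.7],[0,0,0],[0,0,0],[0,0,0],[0,0,0],[0,0,55],[6.8,-45,0],[6.8,-45,0],[6.8,-45,0],[6.8,-45,0],[6.8,-45,0],[6.8,-45,0],[6.8,-45,0],[6.8,-45,0],[6.8,-45,0],[0,0,0]], "yaw": [0,0,0,0,0,0,0,-9.3,-9.3,-9.3,-9.3,-9.3,-9.3,-9.3,-9.3,-9.3,0]}}

```text
time_s: 39.12
tcp_pos: [0.4984, -0.072, 0.2883]
ee_rot: [0.0, 0.997, 0.074, 0.0]
contact_force: [-0.1, -0.0, -0.3]
grip_width: 0.6
gripper_force: 0.0
```

{"api": "arm_command", "payload": {"jaw": [0.6,0.6,0.6,0.6,0.2,0.2,0.2,0.2,0.2,0.2,0.2,0.2,0.2,0.2,0.2,0.2,0.2,0.2,0.2,0.2], "translation": [[0,2,-50],[0,0,-40],[0,0,-13],[0,0,0],[0,0,0],[0,0,0],[0,0,0],[0,0,0],[0,0,0],[0,0,55],[0,0,55],[-0.7,50.3,0],[-0.7,50.3,0],[-0.7,50.3,0],[-0.7,50.3,0],[-0.7,50.3,0],[-0.7,50.3,0],[-0.7,50.3,0],[0,0,-30],[0,0,0]], "yaw": [0,0,0.5,0,0,0,0,0,0,0,0,-2.3,-2,-2,0,0,0,0,0,0]}}

```text
time_s: 41.62
tcp_pos: [0.492, 0.2844, 0.2638]
ee_rot: [0.001, 1.0, 0.026, -0.002]
contact_force: [-0.1, -1.3, -0.9]
grip_width: 0.341
gripper_force: 25.0
```

{"api": "arm_command", "payload": {"jaw": [0.2,0.2,0.2,0.2,0.5,0.6,0.6,0.6,0.6,0.6,0.6,0.6], "translation": [[1,-1.5,-6],[0,0,-4],[0,0,-2],[0,0,0],[0,0,0],[0,0,0],[0,0,0],[0,0,50],[0,-50,0],[0,-50,0],[0,-40,0],[0,0,0]], "yaw": [0,0,0,0,0,0,0,0,7,8,8,0]}}

```text
time_s: 43.12
tcp_pos: [0.494, 0.1409, 0.3034]
ee_rot: [0.0, 0.975, 0.223, -0.0]
contact_force: [-0.4, 0.2, -0.0]
grip_width: 0.599
gripper_force: 0.0
```

Run:
```python
from h import *
t=snap("top","top5");s=snap("side","side5")
st=manip.state();print(st["tcp_pos"],st["ee_rot"])
g=gmask(t,(340,170,440,235)); print("gauge",rect(ray("top",g,.022)))
cv2.imwrite("pics/c9.png",np.hstack([cv2.resize(t[150:310,120:440],(640,320)),cv2.resize(s[280:410,150:250],(154,320),interpolation=2)]))
```

```text
[0.49438523 0.14295624 0.30346784] [-1.12808947e-04  9.74762659e-01  2.23243486e-01  3.02801123e-04]
gauge (array([ 607.1, -190. ]), array([145.2,  32.4]), 75.6)
```

View pics/c9.png

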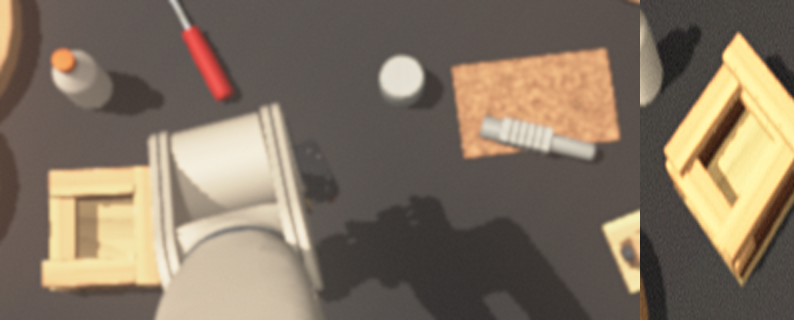

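{"api": "arm_command", "payload": {"jaw": [0.8,0.8,0.8,0.8,0.8,0.8,0.8,0.8,0.8,0.8,0.8,0.2,0.2,0.2,0.2,0.2,0.2,0.2,0.2,0.2], "translation": [[16.7,-45.4,0],[16.7,-45.4,0],[16.7,-45.4,0],[16.7,-45.4,0],[16.7,-45.4,0],[16.7,-45.4,0],[16.7,-45.4,0],[0,0,-50],[0,0,-40],[0,0,-25],[0,0,0],[0,0,0],[0,0,0],[0,0,0],[0,0,0],[0,0,0],[0,0,0],[0,0,0],[0,0,0],[0,0,0]], "yaw": [7.1,7.1,7.1,7.1,7.1,7.1,7.1,0,0,0,0,0,0,0,0,0,0,0,0,0], "force": 40}}

```text
time_s: 45.72
tcp_pos: [0.6109, -0.1749, 0.1883]
ee_rot: [-0.0, 0.79, 0.613, -0.0]
contact_force: [-2.0, 1.4, 2.1]
grip_width: 0.335
gripper_force: 40.0
```

Lift, shift to the pad centre, lower and release.

{"api": "arm_command", "payload": {"jaw": [0.2,0.2,0.2,0.2,0.2,0.2,0.2], "translation": [[0,0,15],[0,0,15],[16,-5,0],[16,-5,0],[14,-4,0],[0,0,-20],[0,0,0]], "yaw": [0,0,0,0,0,0,0]}}

```text
time_s: 46.6
tcp_pos: [0.6553, -0.1884, 0.1955]
ee_rot: [-0.002, 0.79, 0.613, -0.002]
contact_force: [-1.0, 0.6, -4.1]
grip_width: 0.339
gripper_force: 40.0
```

{"api": "arm_command", "payload": {"jaw": [0.2,0.2,0.2,0.4,0.5,0.6,0.6,0.6,0.6,0.6,0.6,0.6,0.6,0.6,0.6,0.6,0.6,0.6], "translation": [[0,0,-4],[0,0,-2.5],[0,0,0],[0,0,0],[0,0,0],[0,0,0],[0,0,40],[0,0,50],[0,0,30],[-25,40,0],[-25,40,0],[-25,40,0],[-25,40,0],[-25,40,0],[-25,40,0],[0,0,0],[0,0,0],[0,0,0]], "yaw": [0,0,0,0,0,0,0,0,0,0,0,0,0,0,0,0,0,0]}}

```text
time_s: 48.85
tcp_pos: [0.5078, 0.0502, 0.3119]
ee_rot: [0.0, 0.79, 0.613, 0.0]
contact_force: [0.2, -0.8, -0.3]
grip_width: 0.603
gripper_force: 0.0
```

Run:
```python
from h import *
t=snap("top","top6");s=snap("side","side6")
st=manip.state();print(st["tcp_pos"],st["contact_force"],st["grip_width"])
g=gmask(t,(340,170,440,235)); print("gauge",rect(ray("top",g,.022)))
cv2.imwrite("pics/c10.png",np.hstack([cv2.resize(t[130:310,120:460],(510,270)),s[140:410,140:380]]))
```

```text
[0.50762715 0.05020928 0.31177066] [-0.21191369 -0.03232199 -0.35783811] 0.5971880687082028
gauge (array([ 655.9, -204.4]), array([144.2,  34. ]), 79.0)
```

View pics/c10.png

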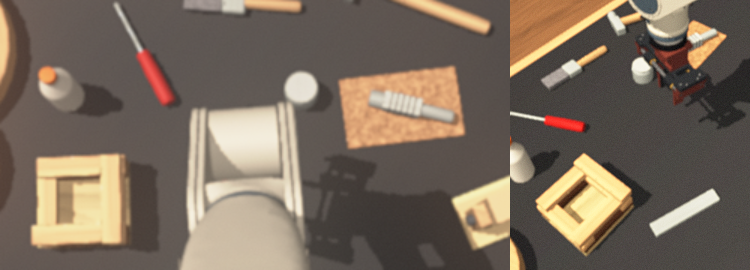

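The gauge lies mid-pad and the five-slat tower is square and flush.

```bash
python3 -c "
from bench import manip
print(manip.hand_in())"
```

```text
the job is handed in; nothing more can be done
None
```

The job is handed in, with no verdict returned: the go end went fully home in the bore, the no-go end stayed out under about 6 N, all five slats are stacked crosswise and flush, and the gauge, which was knocked aside once, is back about 2 mm from its pad's centre.

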